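Lay out the sample place beside the analyser

ROBOT

A 6-joint arm with a two-finger parallel gripper is mounted at the origin on the work surface. World frame = base frame: x ahead of the robot, y to its left, z up, the work surface at z = 0. Lengths are in mm, angles in rad, forces in N, time in s.
With the tool pointing down it reaches from about 325 to 900 mm from the base axis. Payload 6.1 kg.
Tool frame: the origin (TCP) lies at the very end of the fingers, on their centre line; the grasp point (between the pads) lies bot.grip_depth behind it (bot.grip_depth is the distance from the TCP to the grasp point, in mm); z points along the fingers, y is the line along which they close (so a half turn about z gives the same grasp; the last joint's range is limited). The gripper opens to 87 mm and grips with 3 to 60 N. Pads are 19 mm wide; open, the fingers measure 117 mm over their backs; the gripper's body (75 mm by 190 mm) begins 51 mm behind the grasp point.
Start: joints at [1.199, 0.22, 1.526, -0, 1.395, -0.126], TCP at [152.081, 606.207, 222.538] pointing down, gripper open.
Joint ranges: [-2.98, 2.98], [-0.91, 2.08], [0.09, 2.57], [-1.24, 4.39], [0.2, 2.65], [-2.68, 2.68]. Speed limits (rad/s): [2.57, 2.57, 3.01, 3.14, 3.14, 3.14].

INTERFACE

Orientations are given as a rotation vector (axis times angle).
In Python, from workcell import bot gives the robot as it stands. The module is installed in compiled form; this text tells all that it offers.
- The arm moves only by the tool inch_along, called after "Call:" as name(argument=value, ...), one argument or row to a line, values as JSON. Schema: {"type":"object","properties":{"offsets":{"type":"array","items":{"type":"array","items":{"type":"array","items":{"type":"number"},"minItems":7,"maxItems":7},"minItems":1,"maxItems":5},"minItems":1,"maxItems":1},"force":{"type":"number"},"only":{"type":"string"},"quiet":{"type":"boolean"},"lines":{"type":"string"}},"required":["offsets"],"additionalProperties":false}. offsets is a list that holds a single list of rows (three levels of brackets), with 1 to 5 rows, each of 7 numbers: dx, dy, dz in normalised numbers (1 is 800 mm), then a rotation vector rx, ry, rz in parts of the range, where 1.0 means 4 rad, then the finger opening in mm; each row shifts and turns the commanded pose from where the row before left it, along the tool's axes as they then stand; what a row does not reach is not made up. A row lasts 1/8 s, in which the tool goes at most 62.5 mm and 0.188 rad, less where a joint would pass 70% of its speed; a pose out of reach is approached as far as the arm can. The fingers move at their own pace and stop on an object; force is the grip in N (left out, the last holds). Time passes only in rows, so rows that do not move let the fingers close. The tool returns the time, the measured TCP pose, the force, the opening and the grip force at its end. only (a regular expression) keeps the lines of the reply that match it, lines (a string "A,B") keeps lines A to B, and quiet returns only ok. A shift or turn number past 1, either way, is cut back to 1. Input that does not fit is refused with a message, and nothing moves.
- bot.read_state(): the state, without advancing time (a new reading comes with each control period).
- bot.get_image(name): name is "scene" or "top" or "wrist"; returns (picture, depth): 384x512x3 uint8, blue, green, red; 384x512 float32, mm along the optical axis (not along the pixel's ray), 0 where there is no reading.
- bot.get_calibration(name): a dict with "vfov" (degrees; the focal length in pixels is half the picture's height over the tangent of half this angle, whatever the lens; pixels are square), "cx", "cy" (the principal point, pixels), "extrinsics" (4x4, takes a point from camera to world coordinates). Camera axes: x right, y up, looking along -z (the intrinsics and any distortion apply to the point x, -y, -z); pixel columns grow to the right and rows downward; lengths in mm; the calibration is good to about 2 mm. A picture is of the moment at which its call begins: read the wrist's pose just before it. get_calibration takes no time and is no camera call; for the wrist camera it gives the pose at the moment of the call.
- bot.close_job(): hands the job in; it is judged then, once.
The state is a dict: "t": time; "joint_pos": joint angles; "qvel": joint speeds; "tau": joint torques, N m; "eef_pos": TCP position; "eef_rot": TCP orientation; "ft_force": force on the tool from outside, world axes, zero at the start; "wrist_torque": the same for the moment, N m; "grip_width": finger opening in mm; "grip_force": force on a finger pad.
Only numpy, scipy, OpenCV 4.12 (cv2) and the standard library are available. Lean on these libraries where they do the work, as an engineer would, in place of code of your own. Each camera call takes 0.05 s, during which the arm holds its last target. There are 200 camera calls.

TASK

Lay out the four containers on the row of three white saucers: stand the amber bottle in the end saucer on the pump's side, the lidded white jar in the saucer at the other end, and the open steel beaker in the saucer between them. Stand the little vial upright on the middle of the jar's lid. Keep the containers upright throughout, leave the pipette-tip box where it is, and let go of everything at the end.

Things in the scene. Friction and masses are not known exactly. Their poses are not given: they have to be found in the camera images.
- pump: Fixed peristaltic pump: white box 120 mm deep (x), 100 mm wide (y), 90 mm high, black knob and panel on top, round grey roller head standing 30 mm out of its front (-x) face. Stands beyond the left (+y) or the right (-y) end of the row of saucers, changing from start to start; that end is the pump's side. Origin: centre of its underside, on the bench.
- balance: Fixed low grey weighing balance, 160 x 130 mm, 44 mm high, with a round steel pan 100 mm across on top. Stands beyond the other end of the row from the pump. Not used. Origin: centre of its underside.
- saucer_left: Fixed shallow white plastic saucer with a grey floor, the left-hand (+y, seen from the robot) of three identical ones in a row across the bench (row may slant, neighbours 105 to 125 mm apart): 92 mm outside, 80 mm inside, rim 12 mm high, floor 4 mm above the bench. Origin: centre of its underside; z up. 
- saucer_middle: Fixed shallow white plastic saucer with a grey floor, the middle of three identical ones in a row across the bench (row may slant, neighbours 105 to 125 mm apart): 92 mm outside, 80 mm inside, rim 12 mm high, floor 4 mm above the bench. Origin: centre of its underside; z up. Its yaw is the slant of the row.
- saucer_right: Fixed shallow white plastic saucer with a grey floor, the right-hand (-y, seen from the robot) of three identical ones in a row across the bench (row may slant, neighbours 105 to 125 mm apart): 92 mm outside, 80 mm inside, rim 12 mm high, floor 4 mm above the bench. Origin: centre of its underside; z up. 
- bottle: Loose amber bottle with a paper label and a black screw cap, standing upright: body 50 mm across and straight up to 60 mm, sloping shoulder to 73 mm, cap 32 mm across, 90 mm high in all, about 0.2 kg. Origin: centre of its underside; z up through the cap.
- beaker: Loose open steel beaker, standing upright: straight-sided, 56 mm outside, 75 mm high, wall 3 mm, about 0.14 kg. Origin: centre of its underside; z up.
- jar: Loose squat white plastic jar with a flat grey lid, standing upright: 60 mm across, 60 mm high in all (white body to 46 mm, then the lid, 58 mm across with a flat top; fine ribs round the lid stand out 1 mm at most and do not collide), about 0.2 kg. Origin: centre of its underside; z up; the lid's top is at z = 60 mm.
- vial: Loose little sample vial with a paper label and a white cap, standing upright: amber body 28 mm across and straight up to 32 mm, cap 24 mm across, 45 mm high in all, about 0.04 kg. Origin: centre of its underside; z up.
- tip_box: Loose pipette-tip box, grey with a white lid, 87 x 122 mm, 57 mm high, 0.35 kg, standing outside the containers, far to the left or the right. Not to be moved. Origin: centre of its underside.
Things that resemble listed ones, but are neither listed nor needed, are in the scene too. What is shaped like the jar but green or purple is not meant.

How it is judged (in metres and radians):
At the end, for the whole second after the job is handed in: Bottle in the end saucer on the pump's side (within 18 mm of its centre), beaker in the middle one (16 mm), jar in the other end one (14 mm), all down on the floors; vial on the jar's lid within 15 mm of its middle; all upright (0.1 rad), released and at rest (((world y of pump above 0 m and horizontal distance between bottle and saucer_left below 0.018 m and horizontal distance between beaker and saucer_middle below 0.016 m and horizontal distance between jar and saucer_right below 0.014 m) or (world y of pump below 0 m and horizontal distance between bottle and saucer_right below 0.018 m and horizontal distance between beaker and saucer_middle below 0.016 m and horizontal distance between jar and saucer_left below 0.014 m)) and horizontal distance between vial and jar below 0.015 m and z of vial in the frame of jar between 0.056 and 0.066 m and height (world z) of each of bottle, beaker, jar below 0.008 m and angle between each of bottle, beaker, jar, vial's own z axis and vertical below 0.1 rad and linear speed of each of bottle, beaker, jar, vial below 0.02 m/s and angular speed of each of bottle, beaker, jar, vial below 0.2 rad/s); the robot touches nothing.
It fails at once if a container is tipped over (angle between any of bottle, beaker, jar, vial's own z axis and vertical above 0.6 rad).
It fails at once if the pipette-tip box is pushed away (distance of tip_box from where it was at the start of the episode above 0.02 m).
It also fails if it takes over 102 s, if anything falls off the work surface, if the arm or the gripper's body presses on something with over 40 N, if the wrist force passes 120 N, or if a joint passes its speed limit or range.

## Working session

There is one attempt and no reset: what is moved stays moved. The work goes in short steps, Python scripts to look and compute and a tool call to move; the robot and the scene stay as the last step left them, time stands still between calls to the robot, and variables do not carry over. Pictures are saved under pics/ and viewed, at most 14 in all, crops included, and the job is handed in when it is done.

```bash
mkdir -p pics; python3 - <<'E'
from workcell import bot
import cv2,numpy as np
for n in("scene","top"):
    im,d=bot.get_image(n); cv2.imwrite(f"pics/{n}0.png",im); np.save(f"{n}0.npy",d)
    c=bot.get_calibration(n); print(n,c, (d>0).mean())
print(bot.read_state(),bot.grip_depth)
E
```

```text
scene {'vfov': 47.47478608997892, 'cx': 258.63797347176154, 'cy': 196.7675250419188, 'extrinsics': array([[-3.99189923e-01, -5.31412009e-01,  7.47160413e-01,
         1.35837145e+03],
       [ 9.16625160e-01, -2.12542772e-01,  3.38561495e-01,
         3.46709374e+02],
       [-2.11120988e-02,  8.20016370e-01,  5.71950550e-01,
         6.40560855e+02],
       [ 0.00000000e+00,  0.00000000e+00,  0.00000000e+00,
         1.00000000e+00]])} 0.99609375
top {'vfov': 45.43845938765339, 'cx': 251.7356857707949, 'cy': 197.99646028511194, 'extrinsics': array([[ 2.69572970e-02,  9.79898839e-01, -1.97665296e-01,
         3.45379605e+02],
       [-9.99567247e-01,  2.87521602e-02,  6.21544259e-03,
         1.99861439e+00],
       [ 1.17738092e-02,  1.97412204e-01,  9.80249866e-01,
         1.14421141e+03],
       [ 0.00000000e+00,  0.00000000e+00,  0.00000000e+00,
         1.00000000e+00]])} 0.9960835774739584
{'t': 0.1, 'joint_pos': array([ 1.19889886e+00,  2.21172673e-01,  1.52752101e+00,  1.20850053e-05,
        1.39469111e+00, -1.26103959e-01]), 'qvel': array([-8.88875612e-05, -1.11286003e-03, -4.35338611e-03,  8.36869819e-05,
        1.68984546e-04, -1.03928481e-03]), 'tau': array([ 1.18969885e-03, -4.95935869e+01, -3.88520551e+01,  7.01523875e-02,
        5.13892702e-02, -3.57564875e-05]), 'eef_pos': array([151.87240825, 605.6802537 , 221.5180432 ]), 'eef_rot': array([-3.85067988e-01, -3.11744646e+00,  2.72325949e-03]), 'ft_force': array([-0.65726336, -0.29808084, -0.49440584]), 'wrist_torque': array([-0.03674405,  0.04206426, -0.06089306]), 'grip_force': 0.0, 'grip_width': 86.84895223683316} 18.700000000000003
```

View pics/scene0.png

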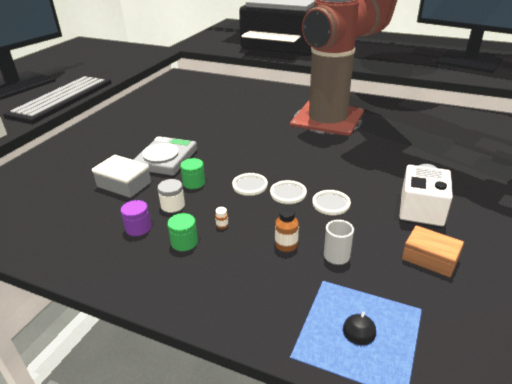

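View pics/top0.png

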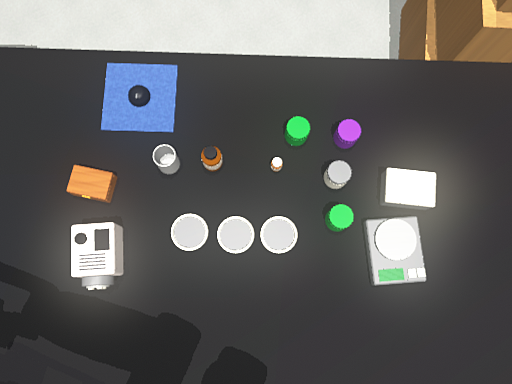

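Top view: the pump at (97,250) is on the +y side. Saucers are at (189,232), (235,235) and (279,235), the beaker at (166,158), the bottle at (212,158) and the vial at (277,164). There are four jar shapes: green (297,131), green (340,217), purple (348,133) and grey lid on white (338,175). The last one fits the description, and I'll confirm it in an enlarged crop. The tip box is at (410,188).

```bash
cat > h.py <<'E'
from workcell import bot
import cv2,numpy as np
def cloud(n,im=None,d=None):
    c=bot.get_calibration(n)
    if d is None: im,d=bot.get_image(n)
    f=d.shape[0]/2/np.tan(np.radians(c["vfov"]/2))
    v,u=np.indices(d.shape)
    P=np.stack([(u-c["cx"])/f*d,-(v-c["cy"])/f*d,-d],-1)
    E=c["extrinsics"]; W=P@E[:3,:3].T+E[:3,3]; W[d<=0]=np.nan
    return im,W
def circ(W,xy,r,z0,z1):
    m=(np.hypot(W[...,0]-xy[0],W[...,1]-xy[1])<r)&(W[...,2]>z0)&(W[...,2]<z1)
    p=W[m]; 
    if len(p)<5: return None
    (c,R)=cv2.minEnclosingCircle(p[:,:2].astype(np.float32))
    return np.round([*c,R,np.median(p[:,2]),*np.median(p[:,:2],0),len(p)],1)
E
python3 - <<'E'
from h import *
im={n:cv2.imread(f"pics/{n}0.png") for n in("scene","top")}
W={n:cloud(n,im[n],np.load(n+"0.npy"))[1] for n in im}
O=dict(sl=(189,232,60,7,16),sm=(235,235,60,7,16),sr=(279,235,60,7,16),bottle=(211,153,35,83,97),beaker=(166,156,42,69,80),jar=(339,171,42,54,66),vial=(277,161,25,39,50),tip=(410,188,75,50,63),g1=(297,128,42,50,66),g2=(341,214,42,50,66),pu=(348,130,42,50,66))
T=W["top"]
print("bench z",np.nanmedian(T[300:310,330:400,2]),np.nanmedian(W["scene"][300:320,200:260,2]))
for k,(u,v,r,a,b) in O.items():
    p=np.nanmedian(T[v-2:v+3,u-2:u+3].reshape(-1,3),0)
    print(k,p.round(),circ(T,p,r,a,b),circ(W["scene"],p,r,a,b))
cv2.imwrite("pics/crop1.png",cv2.resize(im["scene"][140:280,80:380],None,fx=2.6,fy=2.6,interpolation=2))
E
```

```text
bench z -0.2310076999725652 0.61095783700722
sl [484. 149.   5.] [485.8 148.8  46.   10.8 487.  149.3 337. ] [484.4 145.8  47.3  11.1 490.3 146.8 262. ]
sm [480.  34.   3.] [485.9  36.8  49.7  10.4 483.6  37.3 358. ] [481.1  30.2  48.   11.1 486.6  31.7 246. ]
sr [483. -76.   4.] [485.7 -73.1  46.   10.4 484.6 -72.  367. ] [482.  -74.8  49.3  11.1 486.3 -74.3 234. ]
bottle [665.  96.  90.] [669.4  99.   16.   89.8 669.5  98.4 138. ] [667.1  97.8  17.3  89.7 671.9  98.6 149. ]
beaker [679. 219.   5.] [661.6 211.5  28.1  74.3 674.3 220.3  82. ] [661.7 210.2  28.6  73.6 679.4 217.8 123. ]
jar [ 638. -217.   60.] [ 637.6 -216.3   29.8   60.1  637.  -216.2  439. ] [ 636.2 -218.3   30.6   60.6  640.5 -215.8  301. ]
vial [663. -65.  46.] [662.2 -63.4  12.   45.3 662.3 -62.9  73. ] [660.8 -66.9  13.9  45.  664.1 -65.1  68. ]
tip [ 600. -390.   58.] [ 604.6 -390.7   71.9   57.1  604.6 -389.8 1726. ] [ 605.9 -392.8   72.7   57.9  611.9 -386.6  893. ]
g1 [ 746. -113.   60.] [ 748.8 -113.7   30.3   60.   747.3 -113.4  435. ] [ 747.9 -116.4   30.8   60.3  752.3 -112.9  459. ]
g2 [ 531. -220.   60.] [ 528.4 -220.1   30.6   60.   527.  -218.9  476. ] [ 526.2 -220.9   32.1   60.4  533.7 -218.4  272. ]
pu [ 743. -240.   61.] [ 745.6 -242.3   30.2   60.1  744.  -241.4  439. ] [ 743.6 -243.9   31.6   60.6  749.2 -239.5  403. ]
```

View pics/crop1.png

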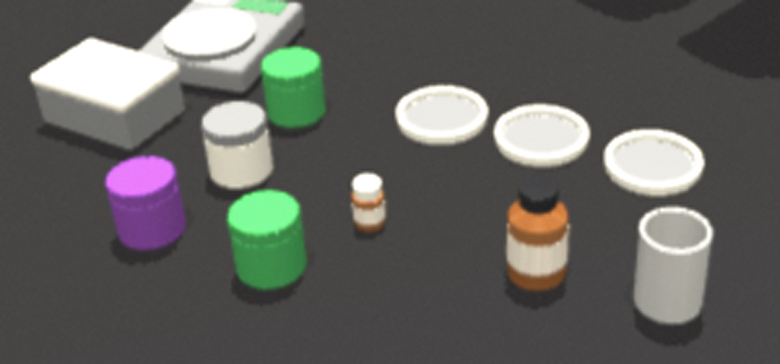

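The crop confirms the jar: a white body with a grey lid at top (338,175), while the other jars are solid green or purple. The pump is at +y, so the bottle goes to the left saucer (486,149), the beaker to the middle (486,37) and the jar to the right (486,-73). First I'll turn the tool so it closes along world x.

Careful with the scale: shifts go in shares of 800 mm and turns go in shares of 4 rad. That gives: 0.18 rad / 4 = 0.045.

Call:
inch_along(
  offsets=[
    [[0,0,0,0,0,0.045,87],[0,0,0,0,0,0.045,87],[0,0,0,0,0,0.045,87],[0,0,0,0,0,0.045,87],[0,0,0,0,0,0.045,87]],
  ],
  force=25,
)

```text
t: 0.72
eef_pos: [151.9, 605.9, 221.9]
eef_rot: [1.711, 2.635, -0.002]
ft_force: [-0.6, 0.2, -0.3]
grip_width: 86.8
grip_force: 0.0
```

Call:
inch_along(
  offsets=[
    [[0,0,0,0,0,0.045,87],[0,0,0,0,0,0.045,87],[0,0,0,0,0,0.0163,87],[0,0,0,0,0,0,87]],
  ],
)

```text
t: 1.23
eef_pos: [152.0, 605.9, 222.0]
eef_rot: [2.22, 2.222, -0.001]
ft_force: [-0.1, 0.1, -0.1]
grip_width: 86.9
grip_force: 0.0
```

Converted, 43 mm / 800 = 0.0538, -42 mm / 800 = -0.0525.

Call:
inch_along(
  offsets=[
    [[-0.0525,0.0538,0,0,0,0,87],[-0.0525,0.0538,0,0,0,0,87],[-0.0525,0.0538,0,0,0,0,87],[-0.0525,0.0538,0,0,0,0,87],[-0.0525,0.0538,0,0,0,0,87]],
  ],
)

```text
t: 1.85
eef_pos: [368.1, 394.7, 222.5]
eef_rot: [-2.219, -2.224, -0.0]
ft_force: [1.3, 0.9, 0.8]
grip_width: 87.1
grip_force: 0.0
```

Call:
inch_along(
  offsets=[
    [[-0.0525,0.0538,0,0,0,0,87],[-0.0525,0.0538,0,0,0,0,87],[-0.0525,0.0538,0,0,0,0,87],[-0.0525,0.0538,0,0,0,0,87],[-0.0525,0.0538,0,0,0,0,87]],
  ],
)

```text
t: 2.48
eef_pos: [583.2, 184.7, 222.5]
eef_rot: [-2.219, -2.223, -0.0]
ft_force: [1.1, 0.8, 0.6]
grip_width: 87.1
grip_force: 0.0
```

Call:
inch_along(
  offsets=[
    [[-0.0525,0.0538,0,0,0,0,87],[-0.0525,0.0538,0,0,0,0,87],[-0.0038,0.0013,0,0,0,0,87],[0,0,0,0,0,0,87],[0,0,0,0,0,0,87]],
  ],
)

```text
t: 3.1
eef_pos: [668.3, 100.5, 222.6]
eef_rot: [-2.219, -2.223, 0.0]
ft_force: [0.3, -0.1, -1.0]
grip_width: 87.2
grip_force: 0.0
```

Converted, 48 mm / 800 = 0.06, -2 mm / 800 = -0.0025.

Call:
inch_along(
  offsets=[
    [[-0.0025,0,0.06,0,0,0,87],[0,0,0.06,0,0,0,87],[0,0,0.06,0,0,0,87],[0,0,0.06,0,0,0,87],[0,0,0,0,0,0,87]],
  ],
)

```text
t: 3.72
eef_pos: [664.2, 98.5, 25.9]
eef_rot: [-2.214, -2.219, 0.011]
ft_force: [-0.1, -0.8, 0.0]
grip_width: 87.2
grip_force: 0.0
```

Call:
inch_along(
  offsets=[
    [[0,0,0,0,0,0,40],[0,0,0,0,0,0,40],[0,0,0,0,0,0,40],[0,0,0,0,0,0,40],[0,0,0,0,0,0,40]],
  ],
  force=20,
)

```text
t: 4.35
eef_pos: [669.2, 97.2, 31.2]
eef_rot: [2.221, 2.221, 0.0]
ft_force: [-1.6, 0.1, 3.0]
grip_width: 49.9
grip_force: 20.0
```

Converted, -46 mm / 800 = -0.0575, -30 mm / 800 = -0.0375.

Call:
inch_along(
  offsets=[
    [[0,0,-0.0375,0,0,0,40],[0,0,-0.0375,0,0,0,40],[0.0163,-0.0575,0,0,0,0,40],[0.0163,-0.0575,0,0,0,0,40],[0.0163,-0.0575,0,0,0,0,40]],
  ],
)

```text
t: 4.97
eef_pos: [529.2, 136.4, 89.9]
eef_rot: [-2.221, -2.221, 0.001]
ft_force: [-0.0, 0.5, -1.4]
grip_width: 49.6
grip_force: 20.0
```

Call:
inch_along(
  offsets=[
    [[0.015,-0.0563,0,0,0,0,40],[0,0,0,0,0,0,40],[0,0,0,0,0,0,40],[0,0,0,0,0,0,40]],
  ],
)

```text
t: 5.48
eef_pos: [487.4, 147.9, 90.9]
eef_rot: [2.222, 2.22, 0.001]
ft_force: [-0.1, -0.2, -2.2]
grip_width: 49.6
grip_force: 20.0
```

Call:
inch_along(
  offsets=[
    [[0,-0.0013,0.0313,0,0,0,40],[0,0,0.025,0,0,0,40],[0,0,0.0063,0,0,0,40],[0,0,0.0038,0,0,0,40],[0,0,0.0025,0,0,0,40]],
  ],
)

```text
t: 6.1
eef_pos: [486.0, 148.2, 36.2]
eef_rot: [2.221, 2.221, 0.002]
ft_force: [-0.5, -0.6, -1.4]
grip_width: 49.4
grip_force: 20.0
```

Call:
inch_along(
  offsets=[
    [[0,0,0,0,0,0,40],[0,0,0,0,0,0,40]],
  ],
)

```text
t: 6.35
eef_pos: [485.5, 148.3, 36.1]
eef_rot: [2.221, 2.221, 0.001]
ft_force: [-0.9, 0.2, -2.4]
grip_width: 49.5
grip_force: 20.0
```

Converted, 0.6 mm / 800 = 0.0008, 0.5 mm / 800 = 0.0006.

Call:
inch_along(
  offsets=[
    [[0,0,0.0008,0,0,0,40],[0,0,0.0006,0,0,0,40],[0,0,0,0,0,0,40]],
  ],
)

```text
t: 6.72
eef_pos: [485.4, 148.3, 35.2]
eef_rot: [2.221, 2.221, 0.001]
ft_force: [-3.3, -0.1, 6.0]
grip_width: 49.4
grip_force: 20.0
```

Call:
inch_along(
  offsets=[
    [[0,0,0,0,0,0,75],[0,0,0,0,0,0,75],[0,0,0,0,0,0,80],[0,0,0,0,0,0,80],[0,0,0,0,0,0,80]],
  ],
)

```text
t: 7.35
eef_pos: [485.0, 148.2, 34.4]
eef_rot: [-2.221, -2.221, 0.0]
ft_force: [-0.1, 0.2, -0.1]
grip_width: 79.5
grip_force: 0.0
```

Call:
inch_along(
  offsets=[
    [[0,0,-0.0375,0,0,0,87],[0,0,-0.05,0,0,0,87],[0,0,-0.05,0,0,0,87],[0,0,0,0,0,0,87]],
  ],
)

```text
t: 7.85
eef_pos: [487.9, 148.7, 148.4]
eef_rot: [2.218, 2.218, 0.01]
ft_force: [0.7, -0.3, -0.2]
grip_width: 86.7
grip_force: 0.0
```

Converted, 44 mm / 800 = 0.055, 16 mm / 800 = 0.02.

Call:
inch_along(
  offsets=[
    [[0.02,0.055,0,0,0,0,87],[0.02,0.055,0,0,0,0,87],[0.02,0.055,0,0,0,0,87],[0.0188,0.055,0,0,0,0,87],[0,0,0,0,0,0,87]],
  ],
)

```text
t: 8.48
eef_pos: [661.9, 211.5, 140.8]
eef_rot: [-2.22, -2.22, 0.004]
ft_force: [-0.2, -0.3, 0.0]
grip_width: 87.0
grip_force: 0.0
```

Call:
inch_along(
  offsets=[
    [[0,0,0.0475,0,0,0,87],[0,0,0.0475,0,0,0,87],[0,0,0.0475,0,0,0,87],[0,0,0,0,0,0,87],[0,0,0,0,0,0,87]],
  ],
)

```text
t: 9.1
eef_pos: [661.3, 211.2, 31.6]
eef_rot: [2.221, 2.221, 0.001]
ft_force: [0.7, 0.3, 0.7]
grip_width: 87.0
grip_force: 0.0
```

Call:
inch_along(
  offsets=[
    [[0,0,0,0,0,0,45],[0,0,0,0,0,0,45],[0,0,0,0,0,0,45],[0,0,0,0,0,0,45],[0,0,0,0,0,0,45]],
  ],
)

```text
t: 9.72
eef_pos: [661.2, 211.3, 30.9]
eef_rot: [2.221, 2.221, 0.0]
ft_force: [-1.3, 0.2, 3.7]
grip_width: 56.3
grip_force: 20.0
```

Converted, -35 mm / 800 = -0.0438.

Call:
inch_along(
  offsets=[
    [[0,0,-0.0438,0,0,0,45],[0,0,-0.0438,0,0,0,45],[0,0,0,0,0,0,45]],
  ],
)

```text
t: 10.1
eef_pos: [663.7, 211.8, 104.2]
eef_rot: [2.219, 2.219, 0.009]
ft_force: [0.7, 0.4, -1.3]
grip_width: 56.3
grip_force: 20.0
```

Call:
inch_along(
  offsets=[
    [[-0.0438,-0.0438,0,0,0,0,45],[-0.0438,-0.0438,0,0,0,0,45],[-0.0438,-0.0438,0,0,0,0,45],[-0.0438,-0.0438,0,0,0,0,45],[-0.0425,-0.0438,0,0,0,0,45]],
  ],
)

```text
t: 10.72
eef_pos: [483.7, 36.3, 98.6]
eef_rot: [-2.22, -2.22, 0.003]
ft_force: [-0.2, -0.5, -1.0]
grip_width: 56.5
grip_force: 20.0
```

Call:
inch_along(
  offsets=[
    [[0,0,0,0,0,0,45],[0,0,0.0375,0,0,0,45],[0,0,0.0313,0,0,0,45],[0,0,0.0088,0,0,0,45],[0,0,0.0025,0,0,0,45]],
  ],
)

```text
t: 11.35
eef_pos: [486.0, 37.5, 35.9]
eef_rot: [-2.22, -2.221, 0.001]
ft_force: [0.0, 0.2, -1.4]
grip_width: 56.3
grip_force: 20.0
```

Call:
inch_along(
  offsets=[
    [[0,0,0.0006,0,0,0,45],[0,0,0,0,0,0,45],[0,0,0,0,0,0,45]],
  ],
)

```text
t: 11.72
eef_pos: [486.6, 37.2, 36.6]
eef_rot: [2.221, 2.221, 0.001]
ft_force: [-0.0, -0.3, -1.1]
grip_width: 56.7
grip_force: 20.0
```

Converted, 1 mm / 800 = 0.0013, 0.7 mm / 800 = 0.0009.

Call:
inch_along(
  offsets=[
    [[0,0,0.0013,0,0,0,45],[0,0,0.0009,0,0,0,45],[0,0,0,0,0,0,45],[0,0,0,0,0,0,45]],
  ],
)

```text
t: 12.22
eef_pos: [486.3, 37.2, 34.8]
eef_rot: [2.221, 2.221, 0.0]
ft_force: [-2.2, -0.6, 5.6]
grip_width: 56.9
grip_force: 20.0
```

Call:
inch_along(
  offsets=[
    [[0,0,0,0,0,0,75],[0,0,0,0,0,0,75],[0,0,0,0,0,0,80],[0,0,0,0,0,0,80],[0,0,0,0,0,0,80]],
  ],
)

```text
t: 12.85
eef_pos: [486.0, 37.2, 34.2]
eef_rot: [-2.221, -2.221, 0.0]
ft_force: [-0.0, 0.3, -0.2]
grip_width: 79.5
grip_force: 0.0
```

Call:
inch_along(
  offsets=[
    [[0,0,-0.0375,0,0,0,87],[0,0,-0.05,0,0,0,87],[0,0,-0.05,0,0,0,87],[0,0,0,0,0,0,87],[0,0,0,0,0,0,87]],
  ],
)

```text
t: 13.48
eef_pos: [485.7, 37.2, 143.6]
eef_rot: [-2.221, -2.221, 0.001]
ft_force: [-0.2, 0.1, -0.8]
grip_width: 87.0
grip_force: 0.0
```

Converted, -51 mm / 800 = -0.0638, -50 mm / 800 = -0.0625.

Call:
inch_along(
  offsets=[
    [[-0.0638,0.0375,0,0,0,0,87],[-0.0638,0.0375,0,0,0,0,87],[-0.0638,0.0375,0,0,0,0,87],[-0.0638,0.0375,0,0,0,0,87],[-0.0625,0.0388,0,0,0,0,87]],
  ],
)

```text
t: 14.1
eef_pos: [636.6, -218.0, 141.5]
eef_rot: [-2.219, -2.219, 0.002]
ft_force: [1.2, 0.3, 1.0]
grip_width: 87.6
grip_force: 0.0
```

Call:
inch_along(
  offsets=[
    [[0,0,0,0,0,0,87],[0,0,0,0,0,0,87]],
  ],
)

```text
t: 14.35
eef_pos: [635.7, -216.1, 141.6]
eef_rot: [-2.219, -2.218, 0.002]
ft_force: [-0.7, 0.1, -0.1]
grip_width: 86.6
grip_force: 0.0
```

Call:
inch_along(
  offsets=[
    [[0,0,0.05,0,0,0,87],[0,0,0.05,0,0,0,87],[0,0,0.035,0,0,0,87],[0,0,0.0163,0,0,0,87],[0,0,0,0,0,0,87]],
  ],
)

```text
t: 14.98
eef_pos: [636.3, -215.5, 22.5]
eef_rot: [-2.219, -2.221, 0.001]
ft_force: [1.3, 0.3, 0.1]
grip_width: 87.0
grip_force: 0.0
```

Call:
inch_along(
  offsets=[
    [[0,0,0,0,0,0,50],[0,0,0,0,0,0,50],[0,0,0,0,0,0,50],[0,0,0,0,0,0,50],[0,0,0,0,0,0,50]],
  ],
)

```text
t: 15.6
eef_pos: [637.3, -217.0, 24.0]
eef_rot: [2.221, 2.221, 0.0]
ft_force: [-1.8, 0.9, 5.3]
grip_width: 59.7
grip_force: 20.0
```

Converted, -40 mm / 800 = -0.05.

Call:
inch_along(
  offsets=[
    [[0,0,-0.05,0,0,0,50],[0,0,-0.05,0,0,0,50],[0,0,0,0,0,0,50]],
  ],
)

```text
t: 15.98
eef_pos: [639.8, -218.0, 107.4]
eef_rot: [2.216, 2.216, 0.004]
ft_force: [1.1, -0.7, -0.9]
grip_width: 59.5
grip_force: 20.0
```

Call:
inch_along(
  offsets=[
    [[0.045,-0.0475,0,0,0,0,50],[0.045,-0.0475,0,0,0,0,50],[0.045,-0.0475,0,0,0,0,50],[0.045,-0.0463,0,0,0,0,50],[0,0,0,0,0,0,50]],
  ],
)

```text
t: 16.6
eef_pos: [481.4, -69.8, 100.1]
eef_rot: [-2.215, -2.22, 0.004]
ft_force: [0.0, -0.4, -1.3]
grip_width: 59.4
grip_force: 20.0
```

Call:
inch_along(
  offsets=[
    [[0,0,0.0375,0,0,0,50],[0,0,0.0375,0,0,0,50],[0,0,0.0125,0,0,0,50],[0,0,0.005,0,0,0,50],[0,0,0,0,0,0,50]],
  ],
)

```text
t: 17.23
eef_pos: [486.7, -73.1, 29.6]
eef_rot: [2.221, 2.221, 0.0]
ft_force: [-0.0, -0.2, -1.5]
grip_width: 59.8
grip_force: 20.0
```

Call:
inch_along(
  offsets=[
    [[0,0,0.0013,0,0,0,50],[0,0,0.0013,0,0,0,50],[0,0,0,0,0,0,50]],
  ],
)

```text
t: 17.6
eef_pos: [486.8, -73.0, 27.9]
eef_rot: [2.22, 2.22, 0.001]
ft_force: [0.1, -0.4, 1.0]
grip_width: 59.0
grip_force: 20.0
```

Call:
inch_along(
  offsets=[
    [[0,0,0.0009,0,0,0,50],[0,0,0,0,0,0,50],[0,0,0,0,0,0,50]],
  ],
)

```text
t: 17.98
eef_pos: [486.8, -73.0, 27.9]
eef_rot: [2.221, 2.221, 0.001]
ft_force: [-2.0, 0.4, 8.6]
grip_width: 59.8
grip_force: 20.0
```

Call:
inch_along(
  offsets=[
    [[0,0,0,0,0,0,75],[0,0,0,0,0,0,75],[0,0,0,0,0,0,80],[0,0,0,0,0,0,80],[0,0,0,0,0,0,80]],
  ],
)

```text
t: 18.6
eef_pos: [486.0, -72.8, 26.4]
eef_rot: [-2.221, -2.221, 0.0]
ft_force: [0.2, -0.3, -0.5]
grip_width: 79.9
grip_force: 0.0
```

Call:
inch_along(
  offsets=[
    [[0,0,-0.0375,0,0,0,87],[0,0,-0.05,0,0,0,87],[0,0,-0.05,0,0,0,87],[0,0,0,0,0,0,87],[0,0,0,0,0,0,87]],
  ],
)

```text
t: 19.23
eef_pos: [485.7, -72.7, 136.0]
eef_rot: [-2.221, -2.221, 0.0]
ft_force: [-0.3, 0.1, 0.2]
grip_width: 87.2
grip_force: 0.0
```

Converted, 59 mm / 800 = 0.0738, 58 mm / 800 = 0.0725.

Call:
inch_along(
  offsets=[
    [[0.0038,0.0738,0,0,0,0,87],[0.0038,0.0738,0,0,0,0,87],[0.0025,0.0725,0,0,0,0,87],[0,0,0,0,0,0,87],[0,0,0,0,0,0,87]],
  ],
)

```text
t: 19.85
eef_pos: [660.2, -64.4, 133.8]
eef_rot: [-2.218, -2.219, 0.004]
ft_force: [-0.1, 0.5, 0.4]
grip_width: 86.9
grip_force: 0.0
```

Call:
inch_along(
  offsets=[
    [[0,0,0.05,0,0,0,70],[0,0,0.05,0,0,0,70],[0,0,0.04,0,0,0,70],[0,0,0.0175,0,0,0,70],[0,0,0,0,0,0,70]],
  ],
)

```text
t: 20.48
eef_pos: [660.8, -64.8, 10.2]
eef_rot: [-2.221, -2.22, 0.001]
ft_force: [0.7, -0.3, -0.5]
grip_width: 70.3
grip_force: 0.0
```

Call:
inch_along(
  offsets=[
    [[0,0,0,0,0,0,20],[0,0,0,0,0,0,20],[0,0,0,0,0,0,20],[0,0,0,0,0,0,20],[0,0,0,0,0,0,20]],
  ],
  force=10,
)

```text
t: 21.1
eef_pos: [662.1, -64.8, 10.6]
eef_rot: [-2.221, -2.221, 0.0]
ft_force: [-0.9, -0.2, -0.0]
grip_width: 27.9
grip_force: 0.2
```

Call:
inch_along(
  offsets=[
    [[0,0,0,0,0,0,20],[0,0,0,0,0,0,20]],
  ],
)

```text
t: 21.35
eef_pos: [662.1, -64.8, 10.6]
eef_rot: [-2.221, -2.221, 0.0]
ft_force: [-0.5, -0.3, 1.4]
grip_width: 28.0
grip_force: 10.0
```

Vial gripped. I'll lift it, then check the three placings and the jar's lid position with both cameras.

Converted, -40 mm / 800 = -0.05.

Call:
inch_along(
  offsets=[
    [[0,0,-0.05,0,0,0,20],[0,0,-0.05,0,0,0,20],[0,0,-0.05,0,0,0,20],[0,0,0,0,0,0,20],[0,0,0,0,0,0,20]],
  ],
)

```text
t: 21.98
eef_pos: [661.5, -64.7, 129.7]
eef_rot: [-2.221, -2.221, 0.001]
ft_force: [-1.3, -0.2, -1.1]
grip_width: 27.8
grip_force: 10.0
```

```bash
python3 - <<'E'
from h import *
for n in("top","scene"):
    im,W=cloud(n); cv2.imwrite(f"pics/{n}1.png",im)
    print(n,"jar",circ(W,(486,-73),42,58,70),"beaker",circ(W,(486,37),42,72,84),"bottle",circ(W,(485,148),35,87,101))
    m=(np.hypot(W[...,0]-662,W[...,1]+65)<120)&(W[...,2]>115)&(W[...,2]<175)
    for k,(x,y) in dict(sl=(486,149),sm=(486,37),sr=(486,-73)).items(): print(k,circ(W,(x,y),56,7,16))
E
```

```text
top jar None beaker None bottle [487.2 150.4  16.   93.9 486.7 149.8 151. ]
sl [485.8 149.   46.1  10.8 482.2 150.4 313. ]
sm None
sr None
scene jar [487.5 -75.4  30.6  64.4 491.7 -73.  251. ] beaker [486.8  35.8  29.2  77.2 487.7  35.2 145. ] bottle [485.8 147.8  17.6  93.9 490.1 148.4 106. ]
sl [484.3 146.9  47.9  11.1 505.1 154.  246. ]
sm [481.7  30.8  47.8  11.6 506.3  43.7 228. ]
sr [485.1 -75.9  46.8  11.4 508.3 -60.1 223. ]
```

View pics/scene1.png

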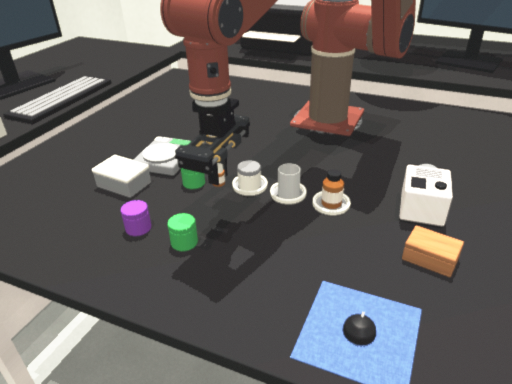

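Scene picture: jar (250,178), beaker (289,183) and bottle (333,192) stand in their saucers, and the vial is held. The middle saucer's two measurements disagree, so I'll refit the saucers from the first images.

```bash
python3 - <<'E'
from h import *
for n in("top","scene"):
    im=cv2.imread(f"pics/{n}0.png"); W=cloud(n,im,np.load(n+"0.npy"))[1]
    for x,y in((486,149),(485,36),(486,-73)):
        m=(np.hypot(W[...,0]-x,W[...,1]-y)<60)&(W[...,2]>2)&(W[...,2]<16)&(im.min(2)>100)
        k,l,st,c=cv2.connectedComponentsWithStats(m.astype(np.uint8)); p=W[l==1+np.argmax(st[1:,4])][:,:2].astype(np.float32)
        lo,hi=np.percentile(p,[.5,99.5],axis=0); print(n,(lo+hi)/2,hi-lo,cv2.minEnclosingCircle(p))
E
```

```text
top [485.2452887  148.14052444] [88.28758667 89.25150482] ((485.3519287109375, 148.4661102294922), 46.906185150146484)
top [482.09033089  33.73969873] [89.34338303 89.12216008] ((483.0540466308594, 32.83328628540039), 47.279170989990234)
top [485.25530815 -72.94939523] [89.05192276 89.30256849] ((485.6856384277344, -73.82042694091797), 47.085227966308594)
scene [484.31647766 147.22823456] [91.07444702 88.22067932] ((479.9010009765625, 149.61190795898438), 52.918174743652344)
scene [482.4236499   32.86628108] [90.12209229 87.9956846 ] ((478.97509765625, 34.796329498291016), 50.63951110839844)
scene [485.07656403 -75.03222971] [91.28575134 88.27771893] ((483.3258361816406, -77.07563781738281), 50.256595611572266)
```

The middle saucer is at about (482,33.5). The beaker is about 5 mm off its centre, within the 16 mm allowed. Next I'll put the vial on the lid.

Converted, -45 mm / 800 = -0.0563, -40 mm / 800 = -0.05.

Call:
inch_along(
  offsets=[
    [[-0.0038,-0.0563,0,0,0,0,20],[-0.0038,-0.0563,0,0,0,0,20],[-0.0025,-0.0563,0,0,0,0,20],[0,-0.05,0,0,0,0,20],[0,0,0,0,0,0,20]],
  ],
)

```text
t: 22.7
eef_pos: [483.5, -72.1, 128.3]
eef_rot: [-2.219, -2.218, 0.004]
ft_force: [0.9, 0.0, 0.4]
grip_width: 28.0
grip_force: 10.0
```

Call:
inch_along(
  offsets=[
    [[0,0,0,0,0,0,20],[0,0,0.0313,0,0,0,20],[0,0,0.0188,0,0,0,20],[0,0,0.0063,0,0,0,20],[0,0,0,0,0,0,20]],
  ],
)

```text
t: 23.32
eef_pos: [487.2, -72.7, 85.2]
eef_rot: [-2.221, -2.221, 0.001]
ft_force: [0.1, -0.2, -0.4]
grip_width: 27.4
grip_force: 10.0
```

Call:
inch_along(
  offsets=[
    [[0,0,0,0,0,0,20],[0,0,0,0,0,0,20]],
  ],
)

```text
t: 23.58
eef_pos: [487.7, -73.0, 86.3]
eef_rot: [2.221, 2.221, 0.001]
ft_force: [0.3, -0.3, -0.3]
grip_width: 27.3
grip_force: 10.0
```

```bash
python3 - <<'E'
from h import *
im,W=cloud("scene"); cv2.imwrite("pics/v1.png",cv2.resize(im[100:240,180:380],None,fx=3.5,fy=3.5,interpolation=2))
E
```

```text
(no output)
```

View pics/v1.png

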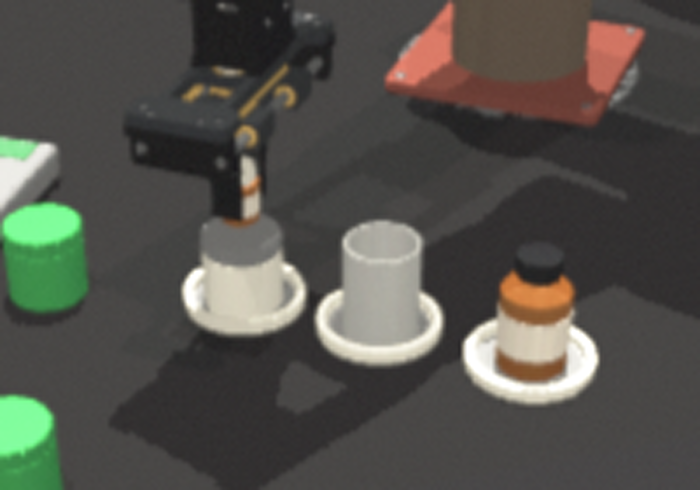

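The crop shows the vial upright just above the middle of the lid at crop (245,215). The beaker and bottle are standing well in their saucers.

Converted, 4 mm / 800 = 0.005, 1.5 mm / 800 = 0.0019.

Call:
inch_along(
  offsets=[
    [[0,-0.0013,0.005,0,0,0,20],[0,0,0.005,0,0,0,20],[0,0,0.0019,0,0,0,20],[0,0,0.0006,0,0,0,20],[0,0,0,0,0,0,20]],
  ],
)

```text
t: 24.25
eef_pos: [486.1, -72.8, 75.5]
eef_rot: [2.221, 2.221, -0.0]
ft_force: [0.4, 0.8, -0.9]
grip_width: 27.9
grip_force: 10.0
```

Call:
inch_along(
  offsets=[
    [[0,0,0.0006,0,0,0,20],[0,0,0.0006,0,0,0,20],[0,0,0,0,0,0,20],[0,0,0,0,0,0,20]],
  ],
)

```text
t: 24.75
eef_pos: [486.1, -72.8, 74.5]
eef_rot: [2.221, 2.221, 0.0]
ft_force: [-0.0, -0.3, -0.5]
grip_width: 27.9
grip_force: 10.0
```

Converted, 0.6 mm / 800 = 0.0008.

Call:
inch_along(
  offsets=[
    [[0,0,0.0008,0,0,0,20],[0,0,0,0,0,0,20],[0,0,0,0,0,0,20]],
  ],
)

```text
t: 25.12
eef_pos: [486.2, -72.8, 74.5]
eef_rot: [2.221, 2.221, -0.0]
ft_force: [-1.9, -0.1, 5.4]
grip_width: 27.7
grip_force: 10.0
```

In contact; releasing and withdrawing.

Call:
inch_along(
  offsets=[
    [[0,0,0,0,0,0,40],[0,0,0,0,0,0,50],[0,0,0,0,0,0,60],[0,0,0,0,0,0,60],[0,0,0,0,0,0,60]],
  ],
)

```text
t: 25.75
eef_pos: [486.1, -72.8, 73.9]
eef_rot: [-2.221, -2.221, 0.0]
ft_force: [0.3, 0.1, 0.3]
grip_width: 59.1
grip_force: 0.0
```

Call:
inch_along(
  offsets=[
    [[0,0,-0.025,0,0,0,60],[0,0,-0.05,0,0,0,60],[0,0,-0.05,0,0,0,60],[0,0,-0.05,0,0,0,60],[0,0,0,0,0,0,60]],
  ],
)

```text
t: 26.38
eef_pos: [488.5, -73.5, 218.0]
eef_rot: [2.217, 2.217, 0.006]
ft_force: [0.9, -0.0, -0.2]
grip_width: 60.0
grip_force: 0.0
```

Call:
inch_along(
  offsets=[
    [[-0.0625,0,0,0,0,0,60],[-0.0625,0,0,0,0,0,60],[-0.0625,0,0,0,0,0,60],[0,0,0,0,0,0,60],[0,0,0,0,0,0,60]],
  ],
)

```text
t: 27.0
eef_pos: [485.5, -222.3, 212.7]
eef_rot: [-2.221, -2.219, 0.0]
ft_force: [-0.1, 0.0, 0.6]
grip_width: 59.8
grip_force: 0.0
```

```bash
python3 - <<'E'
from h import *
for n in("scene","top"):
    im,W=cloud(n); cv2.imwrite(f"pics/{n}2.png",im)
    print(n,"vial",circ(W,(486,-73),25,102,115),"jar",circ(W,(486,-73),42,60,68),"beaker",circ(W,(486,37),42,72,84),"bottle",circ(W,(485,148),35,87,101),"tip",circ(W,(604.6,-390.7),75,50,63))
im=cv2.imread("pics/scene2.png");cv2.imwrite("pics/v2.png",cv2.resize(im[100:240,180:380],None,fx=3.5,fy=3.5,interpolation=2))
E
```

```text
scene vial [486.7 -74.7  12.5 108.9 490.7 -72.6  58. ] jar [488.8 -74.8  30.6  64.4 497.6 -67.6 166. ] beaker [485.8  34.9  30.1  77.1 488.7  36.3 144. ] bottle [485.4 148.3  17.8  93.7 490.  148.5 105. ] tip [ 605.2 -392.6   72.    57.9  611.6 -387.   892. ]
top vial [488.2 -71.9  11.5 108.7 488.4 -70.9  85. ] jar [488.1 -72.8  29.9  64.2 485.7 -69.6 314. ] beaker [488.3  37.5  27.9  78.3 489.2  38.2 101. ] bottle [487.  150.7  16.1  94.1 486.7 149.8 150. ] tip None
```

View pics/v2.png

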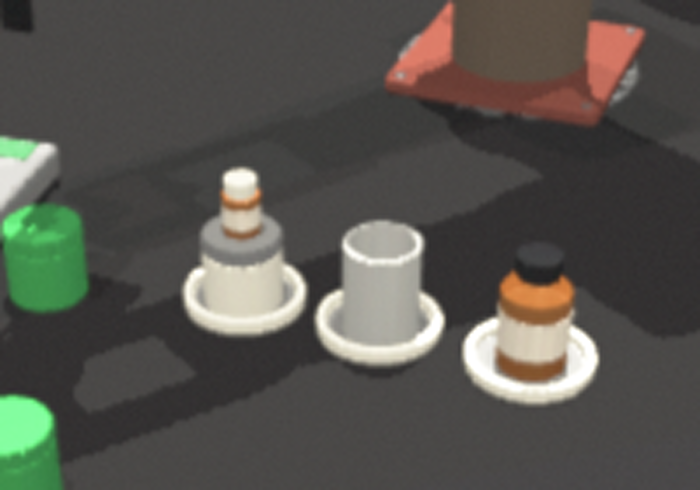

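The vial stands on the middle of the lid at crop (240,205), and all the containers are upright in their saucers with at most about 7 mm of error.

```bash
python3 -c "
from workcell import bot
print(bot.close_job())"
```

```text
the job is handed in; nothing more can be done
None
```

The job is handed in, with no verdict returned: by the final camera check, bottle (left, pump-side saucer), beaker (middle) and jar (right) stand upright within about 7 mm of centre, the vial is on the middle of the jar's lid, the tip box is unmoved, and the gripper is clear.

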